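# Lock the slab turntable

### The job

Lock the bench turntable so that the stone slab on it cannot turn while its edge is polished. Using only pushes of the fingertips, bring the metal disc round by one of its black hand pegs until either of the two slots in its rim faces the steel locking bar, then push the bar by its red knob into that slot, fully home. Pick nothing up, let the slab ride on the turntable without shifting it off centre, and leave everything else on the bench where it is.

Things in the scene. Friction and masses are not known exactly. Their poses are not given: they have to be found in the camera images.
- stand: indexing turntable fixed to the bench: blue round base (diameter 224 mm), with an arm to one side carrying two dark bridge guides (tops 45 mm above the bench, 45 mm wide) for the locking bar. Origin: on the bench, on the turntable's vertical axis; z up; its x axis points from that axis straight along the bar towards the red knob
- turntable (a joint): angle (rad) of the pale metal disc, with its slots, pegs and platter, about the vertical axis through the stand's origin; grows anticlockwise from above, no end stops. At 0 or pi a slot faces the bar exactly. It stays where it is left (friction 0.4 N m, some 4 N at a peg). Disc: diameter 240 mm, top 36 mm above the bench; grey platter on it: diameter 132 mm, top at 52 mm
- slot_a (a point): middle of the mouth of one slot: on the rim, 120 mm from the axis, at the disc's top face (36 mm above the bench). The slot is cut 30 mm deep into the rim and is 26 mm wide. The point's x axis points from the turntable's axis out through slot_a
- slot_b (a point): the same for the other slot, diametrically opposite
- peg_1 (a point): black upright hand peg on the disc, diameter 18 mm, from the disc's top face (36 mm above the bench) to 82 mm above it; the point is on the peg's centre line 60 mm above the bench, 105 mm from the turntable's axis, at 45 degrees anticlockwise from slot_a. It turns with the disc
- peg_2 (a point): black upright hand peg on the disc, diameter 18 mm, from the disc's top face (36 mm above the bench) to 82 mm above it; the point is on the peg's centre line 60 mm above the bench, 105 mm from the turntable's axis, at 135 degrees anticlockwise from slot_a. It turns with the disc
- peg_3 (a point): black upright hand peg on the disc, diameter 18 mm, from the disc's top face (36 mm above the bench) to 82 mm above it; the point is on the peg's centre line 60 mm above the bench, 105 mm from the turntable's axis, at 225 degrees anticlockwise from slot_a. It turns with the disc
- peg_4 (a point): black upright hand peg on the disc, diameter 18 mm, from the disc's top face (36 mm above the bench) to 82 mm above it; the point is on the peg's centre line 60 mm above the bench, 105 mm from the turntable's axis, at 315 degrees anticlockwise from slot_a. It turns with the disc
- lock_bar (a joint): travel (m) of the flat steel locking bar (20 mm wide, 11 mm thick, 115 mm long) towards the turntable's axis: 0 drawn out (nose 15 mm outside the rim), 0.043 fully home in the slot. About 3 N of friction; stays where it is left. The rim stops it unless a slot faces it; the nose tapers to 10 mm over its last 12 mm, so it finds a slot up to about 5 mm off
- bar_knob (a point): red upright knob on the bar, diameter 20 mm, from 37 to 83 mm above the bench; the point is on its centre line, 60 mm above the bench, on the stand's x axis, 235 mm from the turntable's axis when drawn out, 192 mm when home. The bar (top 37 mm above the bench) ends 15 mm outside this line. Push it from outside, towards the turntable's axis
- bar_nose (a point): middle of the bar's nose end, at the height of the disc's top face
- slab: slab of petrified wood lying loose on the turntable's platter, roughly round, radius 68 to 76 mm, 22 mm thick, 0.9 kg, cream bark rim and dark heart; its top is 74 mm above the bench. Origin: centre of its underside
- spacer_a: bystander: wooden spacer block 90 x 40 x 28 mm lying on the bench beside the bar. Origin: centre of its underside
- spacer_b: bystander: wooden spacer block 90 x 40 x 28 mm lying on the bench beside the turntable, opposite the bar. Origin: centre of its underside
- wax_tin: bystander: round yellow tin with a steel lid, diameter 71 mm, 42 mm high, on the bench beside the bar. Origin: centre of its underside
- water_bottle: bystander: pale grey bottle with a blue cap, diameter 64 mm, 190 mm high. Origin: centre of its underside
- brush: bystander: hand brush lying on the bench. Origin: centre of its underside
- polish_pad: bystander: round black polishing pad with an orange underside and a black grip, diameter 100 mm, 54 mm high. Origin: centre of its underside
- mug: bystander: blue mug, diameter 80 mm, 95 mm high. Origin: centre of its underside

How it is judged:
By the outcome, as a careful person would: the job done as asked, in the order asked, and still so for the second after the job is handed in, with the robot touching nothing.
It also fails if it takes over 45 s, if anything falls off the work surface, if the arm or the gripper's body presses on something with over 40 N, if the wrist force passes 120 N, or if a joint passes its speed limit or range.

### The arm

A 7-joint arm with a two-finger parallel gripper is mounted at the origin on the work surface. World frame = base frame: x ahead of the robot, y to its left, z up, the work surface at z = 0. Lengths are in m, angles in degrees, forces in N, time in s.
With the tool pointing down it reaches from about 0.425 to 0.875 m from the base axis. Payload 4.7 kg.
Tool frame: the origin (TCP) lies at the very end of the fingers, on their centre line; the grasp point (between the pads) lies env.grip_point_offset behind it (env.grip_point_offset is the distance from the TCP to the grasp point, in m); z points along the fingers, y is the direction in which the jaws open and shut (so a half turn about z gives the same grasp; the last joint's range is limited). The gripper opens to 87 mm and grips with 3 to 60 N. Pads are 19 mm wide; open, the fingers measure 117 mm over their backs; the gripper's body (75 mm by 190 mm) begins 51 mm behind the grasp point.
Start: joints at [76.152, 18.392, -4.016, 83.108, 1.295, 78.541, -3.26], TCP at [0.164, -0.629, 0.223] pointing down, gripper open.
Joint ranges: [-163.93, 163.93], [-17.29, 119.83], [-79.2, 71.16], [3.27, 140.29], [-89.18, 269.18], [5.43, 117.66], [-154.24, 154.24]. Speed limits (degrees/s): [147.25, 147.25, 180, 180, 180, 180, 180].

### API

Orientations are given as [roll, pitch, yaw] about the fixed x, y, z axes, in that order (R = Rz(yaw) Ry(pitch) Rx(roll)).
In Python, from cell import env gives the robot as it stands.
- The arm moves only by the tool send_rows, never from a script. Its argument "plan" is a list of rows, each a list of 7 numbers: the finger opening in mm, from 0 to 87, then the shift along the tool's x, y, z in mm, then the turn, a rotation vector about the tool's x, y, z in rad. A call has 1 to 12 rows; each row shifts and turns the commanded pose from where the row before left it, along the tool's axes as they then stand; what a row does not reach is not made up. A row lasts 1/10 s, in which the tool goes at most 50 mm and 8.59 degrees, less where a joint would pass 70% of its speed; a pose out of reach is approached as far as the arm can. A call is refused whole if a number of a shift passes 50 or a number of a turn 0.15, either way. A call with a gripper value outside its range is refused whole. The fingers move at their own pace and stop on an object; "grip_force" is the grip in N (left out, the last holds). Time passes only in rows, so rows that do not move let the fingers close. It gives the time, the measured TCP pose, the force and the opening at its end, in the units of the state.
- env.get_obs(): the state, without advancing time (a new reading comes with each control period).
- env.read_camera(name): name is "scene" or "top" or "wrist"; returns the picture (384x512x3 uint8, red, green, blue); there is no depth.
- env.get_calibration(name): a dict with "fx", "fy", "cx", "cy" (pixels), "k1" (the pictures are not rectified: a ray, as slopes to the right and down, at radius r is drawn at 1 + k1 r^2 times it, then the intrinsics apply), "extrinsics" (4x4, takes a point from camera to world coordinates). Camera axes: x right, y down, z forward; pixel columns grow to the right and rows downward; lengths in m; the calibration is good to about 2 mm. A picture is of the moment at which its call begins: read the wrist's pose just before it. get_calibration takes no time and is no camera call; for the wrist camera it gives the pose at the moment of the call.
- env.sign_off(): hands the job in, once; it reports no verdict.
Trained networks look in the newest picture that a camera, given by its name, has taken for a name from the list of things; names that differ only in an ending like _2 or _b are one class to them, and where a whole thing is asked for, a point or a joint stands for the part that bears it (a point fixed in the world has none). Each returns a list of dicts, best first, with "confidence" (0 to 1); they miss things now and then, are a little off and sometimes report something else, mostly with a low value. They report only what shows in the picture. A call takes as long as a camera call.
- env.regions_of(camera, query): "region" (384x512 bool, what is visible of it) and "rect" ([left, top, right, bottom] in pixels, round what is visible of it).
The state is a dict: "time_s": time; "qpos": joint angles; "joint_velocities": joint speeds; "effort": joint torques, N m; "tool_pos": TCP position; "tool_rot": TCP orientation; "force": force on the tool from outside, world axes, zero at the start; "wrist_torque": the same for the moment, N m; "grip_width": finger opening in m.
Only numpy, scipy, OpenCV 4.12 (cv2) and the standard library are available. Lean on these libraries where they do the work, as an engineer would, in place of code of your own. Each camera call takes 0.05 s, during which the arm holds its last target. There are 200 camera calls.

## Working session

There is one attempt and no reset: what is moved stays moved. The work goes in short steps, Python scripts to look and compute and a tool call to move; the robot and the scene stay as the last step left them, time stands still between calls to the robot, and variables do not carry over. Pictures are saved under pics/ and viewed, about 8 in all and at most 12, crops included, and the job is handed in when it is done.

Besides the shell and the picture viewer there is one more tool, called after "Call:" as name(argument=value, ...), one argument or row to a line, values as JSON. send_rows: Moves the arm, as the interface text tells. Its arguments: {"type":"object","properties":{"plan":{"type":"array"},"grip_force":{"type":"number"}},"required":["plan"]}

```bash
mkdir -p pics; ls; python3 - <<'E'
from cell import env
import cv2,numpy as np
o=env.get_obs();print({k:np.round(v,3) for k,v in o.items()}, env.grip_point_offset)
for c in ("scene","top"):
    im=env.read_camera(c);cv2.imwrite(f"pics/{c}0.png",im[:,:,::-1])
    k=env.get_calibration(c);print(c,k)
    for q in ("bar_knob","peg_1","slot_a","slab","turntable","lock_bar"):
        print(q,[(np.round(d["rect"]).tolist(),round(d["confidence"],2)) for d in env.regions_of(c,q)][:5])
a=[cv2.imread(f"pics/{c}0.png") for c in ("scene","top")]
E
```

```text
pics
{'time_s': np.float64(0.0), 'qpos': array([76.151, 18.441, -4.016, 83.175,  1.295, 78.541, -3.263]), 'joint_velocities': array([-0.12 , -0.004, -0.015, -0.01 ,  0.015, -0.02 , -0.069]), 'effort': array([ 1.0000e-03, -4.9129e+01, -4.0300e-01, -3.1253e+01, -6.4000e-02,
        4.4000e-02,  0.0000e+00]), 'tool_pos': array([ 0.164, -0.628,  0.221]), 'tool_rot': array([-1.79888e+02,  6.00000e-03,  1.46570e+01]), 'force': array([ 0.172, -0.357, -0.14 ]), 'wrist_torque': array([0.009, 0.001, 0.041]), 'grip_width': np.float64(0.087)} 0.0187
scene {'fx': 402.42127925241675, 'fy': 402.42127925241675, 'cx': 253.6062500144145, 'cy': 193.75257066873738, 'k1': -0.12205117328418942, 'extrinsics': array([[ 0.15064314,  0.70047824, -0.69759363,  1.63178556],
       [ 0.98838958, -0.09257419,  0.12048261, -0.22052483],
       [ 0.01981628, -0.70764416, -0.70629106,  1.14860205],
       [ 0.        ,  0.        ,  0.        ,  1.        ]])}
bar_knob [([274.0, 190.0, 299.0, 205.0], 0.46)]
peg_1 [([202.0, 178.0, 263.0, 229.0], 0.77), ([274.0, 188.0, 300.0, 203.0], 0.64)]
slot_a [([205.0, 176.0, 266
[... 323 characters left out ...]
192.67087803074844, 'k1': -0.07061759342576336, 'extrinsics': array([[-0.02704272, -0.98413776,  0.17533272,  0.30909758],
       [-0.99943682,  0.0301043 ,  0.01482489, -0.04011284],
       [-0.019868  , -0.17483307, -0.98439761,  1.379282  ],
       [ 0.        ,  0.        ,  0.        ,  1.        ]])}
bar_knob [([105.0, 153.0, 136.0, 186.0], 0.43)]
peg_1 [([240.0, 148.0, 316.0, 219.0], 0.7)]
slot_a [([370.0, 191.0, 406.0, 249.0], 0.73), ([238.0, 147.0, 314.0, 220.0], 0.67)]
slab [([254.0, 160.0, 302.0, 203.0], 0.56)]
turntable [([240.0, 147.0, 314.0, 220.0], 0.63), ([332.0, 120.0, 356.0, 152.0], 0.52)]
lock_bar [([203.0, 175.0, 238.0, 184.0], 0.66), ([240.0, 149.0, 314.0, 218.0], 0.43)]
```

```bash
python3 - <<'E'
import cv2
a=cv2.imread("pics/top0.png")[110:260,90:420];cv2.imwrite("pics/top0c.png",cv2.resize(a,(792,360),interpolation=cv2.INTER_CUBIC))
a=cv2.imread("pics/scene0.png")[150:260,170:400];b=cv2.imread("pics/top0.png")[135:235,185:325]
cv2.imwrite("pics/c0.png",cv2.resize(b,(784,560),interpolation=cv2.INTER_CUBIC))
E
```

```text
(no output)
```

View pics/top0.png

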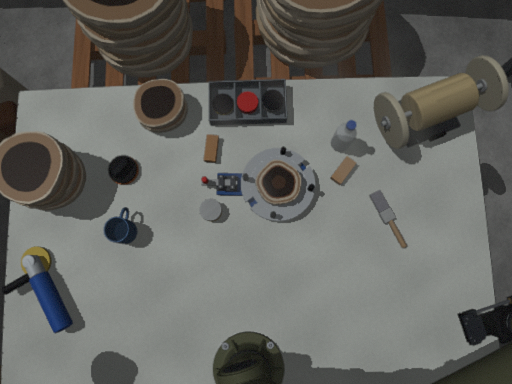

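View pics/c0.png

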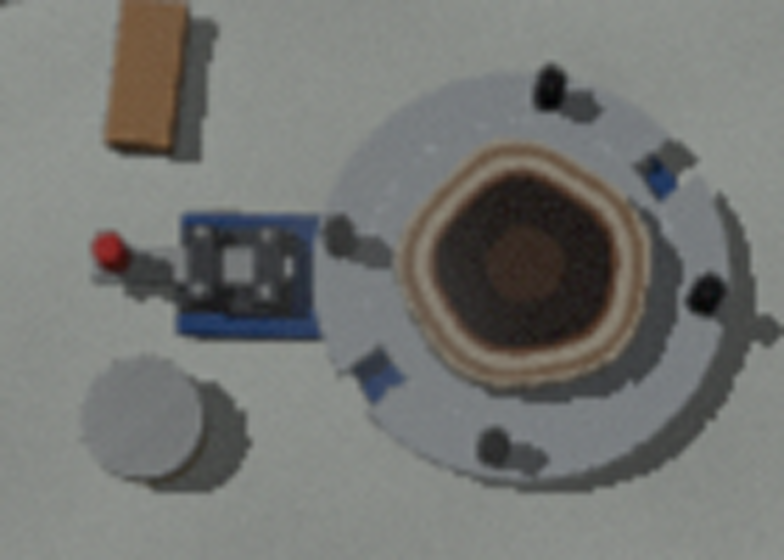

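The top view shows the bar pointing image-left (world +y) from the disc, with the red knob at about (204,180). The slots (blue patches) are near (303,166) and (252,202), and the pegs near (283,151), (311,188), (273,215) and (246,177). The nearer slot is about 36° anticlockwise from the bar. I'll fit the geometry next.

```bash
cat > h.py <<'E'
from cell import env
import cv2,numpy as np
from scipy.optimize import least_squares
def proj(P,k):
    T=np.linalg.inv(k["extrinsics"]);p=np.atleast_2d(P)@T[:3,:3].T+T[:3,3]
    s=p[:,:2]/p[:,2:];s=s*(1+k["k1"]*(s**2).sum(1,keepdims=True))
    return s*[k["fx"],k["fy"]]+[k["cx"],k["cy"]]
def model(q,knob=.235):
    "q: cx,cy,stand yaw,theta -> pegs(4, z60), slot mids (2, r105), knob"
    c=np.array(q[:2]);f=lambda r,a,z:[*(c+r*np.array([np.cos(a),np.sin(a)])),z]
    s=q[2]+q[3]
    return np.array([f(.105,s+np.pi/4+i*np.pi/2,.06) for i in range(4)]+[f(.104,s,.036),f(.104,s+np.pi,.036),f(knob,q[2],.06)])
def fit(obs,q0,knob=.235):
    "obs: list of (calib, {model index: pixel})"
    r=lambda q:np.concatenate([(proj(model(q,knob)[list(d)],k)-np.array(list(d.values()))).ravel() for k,d in obs])
    s=least_squares(r,q0,loss="soft_l1");return s.x,r(s.x).reshape(-1,2)
E
python3 - <<'E'
from h import *
k=env.get_calibration("top")
c=lambda x,y:(185+x/5.6,135+y/5.6)
# theta with slot_a = lower-left slot: pegs 0 lower,1 right,2 top,3 left
d={0:c(495,447),1:c(708,295),2:c(550,88),3:c(340,237),4:c(378,375),5:c(660,175),6:c(108,252)}
q,r=fit([(k,d)],[.55,-.1,1.5,.6]);print(q,np.degrees(q[2:]));print(np.round(r,1));print(np.round(model(q),3))
ks=env.get_calibration("scene");p=proj(model(q),ks);print(np.round(p,1))
im=cv2.imread("pics/scene0.png")
x0,y0,s=190,165,6
b=cv2.resize(im[y0:y0+75,x0:x0+125],None,fx=s,fy=s,interpolation=cv2.INTER_CUBIC)
for u,v in p: cv2.circle(b,(int((u-x0+.5)*s),int((v-y0+.5)*s)),4,(0,255,0),1)
cv2.imwrite("pics/s0.png",b)
E
```

```text
[ 0.57427963 -0.11199189  1.50639662  0.65950712] [86.31016869 37.78697439]
[[-0.1  0.1]
 [-0.2 -0.1]
 [ 0.1  0.1]
 [-0.  -0. ]
 [-0.7  0.6]
 [ 1.  -0.8]
 [ 0.2  0. ]]
[[ 0.471 -0.092  0.06 ]
 [ 0.554 -0.215  0.06 ]
 [ 0.677 -0.132  0.06 ]
 [ 0.594 -0.009  0.06 ]
 [ 0.516 -0.026  0.036]
 [ 0.633 -0.198  0.036]
 [ 0.589  0.123  0.06 ]]
[[236.1 180. ]
 [206.5 197.8]
 [232.  219.8]
 [261.9 200.1]
 [254.2 190.6]
 [212.9 216.8]
 [295.6 196. ]]
```

View pics/s0.png

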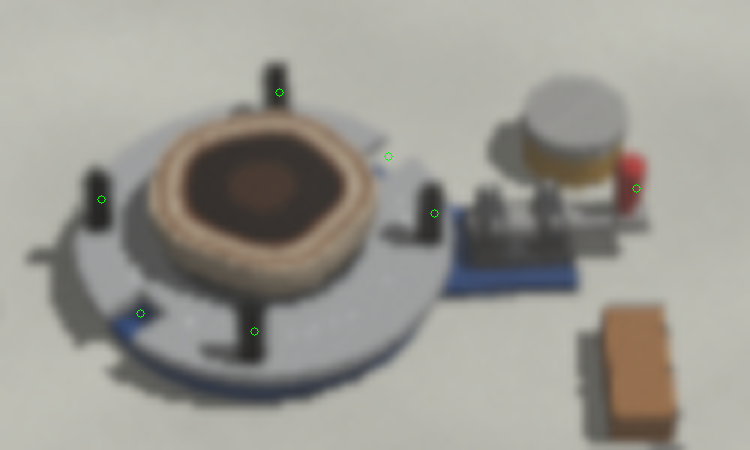

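The scene view agrees with the fit to within about 1 px. The centre is (0.574,-0.112), the bar direction is 86.3° and theta is 37.8°. I'll push the peg nearest the robot (0.471,-0.092) along world direction 60°, with the tool at yaw -30°.

Call:
send_rows(
  plan=[
    [0, 33, -34, 0, 0, 0, 0],
    [0, 33, -34, 0, 0, 0, 0],
    [0, 33, -34, 0, 0, 0, 0],
    [0, 33, -34, 0, 0, 0, 0],
    [0, 33, -34, 0, 0, 0, 0],
    [0, 33, -34, 0, 0, 0, 0],
    [0, 33, -34, 0, 0, 0, 0],
    [0, 33, -34, 0, 0, 0, 0],
    [0, 33, -34, 0, 0, 0, 0],
    [0, 33, -34, 0, 0, 0, 0],
    [0, 33, -34, 0, 0, 0, 0],
    [0, 32, -34, 0, 0, 0, 0],
  ],
)

```text
time_s: 1.9
tool_pos: [0.4441, -0.1324, 0.223]
tool_rot: [179.9, -0.0, 14.7]
force: [1.5, -0.5, -0.4]
grip_width: 0.0029
```

Call:
send_rows(
  plan=[
    [0, 0, 0, 16, 0, 0, 0.13],
    [0, 0, 0, 16, 0, 0, 0.13],
    [0, 0, 0, 16, 0, 0, 0.13],
    [0, 0, 0, 16, 0, 0, 0.13],
    [0, 0, 0, 16, 0, 0, 0.13],
    [0, 0, 0, 16, 0, 0, 0.13],
    [0, 0, 0, 0, 0, 0, 0],
    [0, 0, 0, 0, 0, 0, 0],
    [0, 0, 0, 0, 0, 0, 0],
  ],
)

```text
time_s: 2.8
tool_pos: [0.4441, -0.1344, 0.1276]
tool_rot: [-180.0, -0.1, -29.9]
force: [0.2, 0.9, 0.4]
grip_width: 0.0005
```

```bash
python3 - <<'E'
from h import *
k=env.get_calibration("wrist");im=env.read_camera("wrist")[:,:,::-1].copy()
p=proj(model([.5743,-.112,1.5064,.6595]),k);print(np.round(p,1))
for u,v in p: cv2.circle(im,(int(u),int(v)),4,(0,255,0),1)
cv2.imwrite("pics/w1.png",im)
E
```

```text
[[ 1.826e+02  2.042e+02]
 [ 2.764e+02  2.000e-01]
 [ 6.400e+01 -1.012e+02]
 [-8.700e+00  1.147e+02]
 [ 8.860e+01  1.891e+02]
 [ 1.956e+02 -7.910e+01]
 [-1.147e+02  2.091e+02]]
```

View pics/w1.png

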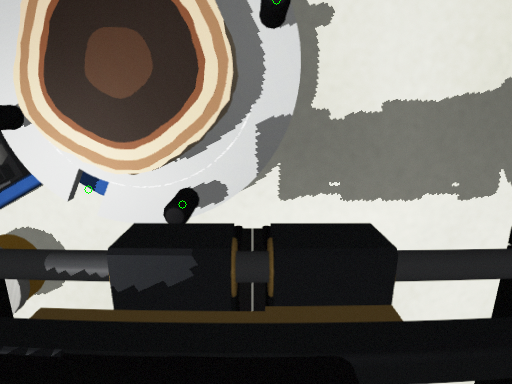

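The wrist view confirms the fit: the predicted peg lands on the peg at (182,204), with the fingers clear beside it. Next I descend, then push slowly, stopping a little short.

Call:
send_rows(
  plan=[
    [0, -2, 0, 26, 0, 0, 0],
    [0, 0, 0, 26, 0, 0, 0],
    [0, 0, 0, 25, 0, 0, 0],
    [0, 0, 0, 0, 0, 0, 0],
    [0, 0, -10, 0, 0, 0, 0],
    [0, 0, -10, 0, 0, 0, 0],
    [0, 0, -8, 0, 0, 0, 0],
    [0, 0, -8, 0, 0, 0, 0],
  ],
)

```text
time_s: 3.65
tool_pos: [0.4593, -0.1027, 0.0505]
tool_rot: [179.8, 0.0, -30.0]
force: [-6.3, -4.1, 4.8]
grip_width: 0.0004
```

Call:
send_rows(
  plan=[
    [0, 0, -8, 0, 0, 0, 0],
    [0, 0, -8, 0, 0, 0, 0],
    [0, 0, -8, 0, 0, 0, 0],
    [0, 0, -8, 0, 0, 0, 0],
    [0, 0, -8, 0, 0, 0, 0],
    [0, 0, -6, 0, 0, 0, 0],
    [0, 0, -4, 0, 0, 0, 0],
    [0, 0, 0, 0, 0, 0, 0],
    [0, 0, 0, 0, 0, 0, 0],
  ],
)

```text
time_s: 4.55
tool_pos: [0.4854, -0.0585, 0.0499]
tool_rot: [-180.0, -0.1, -30.0]
force: [0.2, -0.5, -0.2]
grip_width: 0.0004
```

```bash
python3 - <<'E'
from h import *
k=env.get_calibration("wrist");im=env.read_camera("wrist")[:,:,::-1].copy()
t=env.read_camera("top")[:,:,::-1];cv2.imwrite("pics/w2.png",im)
b=cv2.resize(t[135:235,185:325],(700,500),interpolation=cv2.INTER_CUBIC)
kt=env.get_calibration("top")
for u,v in proj(model([.5743,-.112,1.5064,np.radians(4)]),kt): cv2.circle(b,(int((u-185+.5)*5),int((v-135+.5)*5)),4,(0,255,0),1)
cv2.imwrite("pics/t2.png",b)
E
```

```text
(no output)
```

View pics/t2.png

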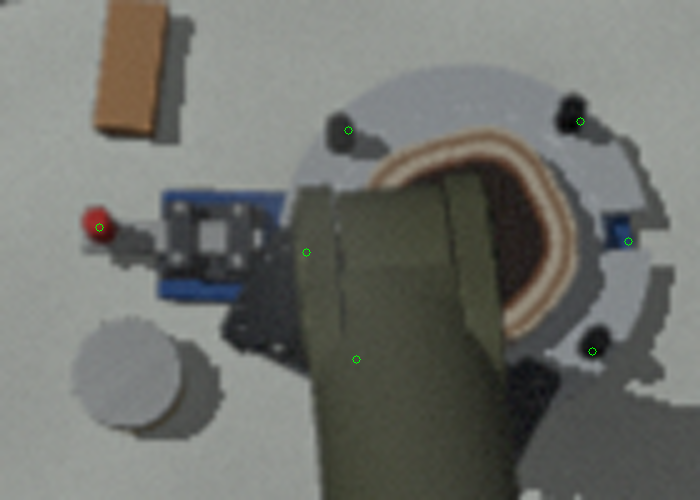

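```bash
python3 - <<'E'
from h import *
k=env.get_calibration("top")
# corrected half-pixel convention for both pictures
c=lambda x,y,s:(185+x/s-.5,135+y/s-.5)
d0={0:c(495,447,5.6),1:c(708,295,5.6),2:c(550,88,5.6),3:c(340,237,5.6),6:c(108,252,5.6)}
q0,_=fit([(k,d0)],[.55,-.1,1.5,.6]);print(q0,np.degrees(q0[2:]))
d={1:c(595,342,5),2:c(572,113,5),3:c(341,132,5),6:c(98,224,5)}
q,r=fit([(k,d)],[*q0[:3],.07]);print(q,np.degrees(q[2:]),np.round(r,1))
s=least_squares(lambda th:(proj(model([*q0[:3],th[0]])[[1,2,3]],k)-np.array([d[i] for i in (1,2,3)])).ravel(),[.07]);print(np.degrees(s.x))
E
```

```text
[ 0.57598567 -0.11053479  1.50656666  0.66050254] [86.31991119 37.84400791]
[ 0.57676367 -0.11061562  1.50689027  0.11474038] [86.33845269  6.57413964] [[ 0.1 -0. ]
 [ 0.   0.1]
 [-0.  -0. ]
 [-0.1 -0. ]]
[6.67956971]
```

View pics/w2.png

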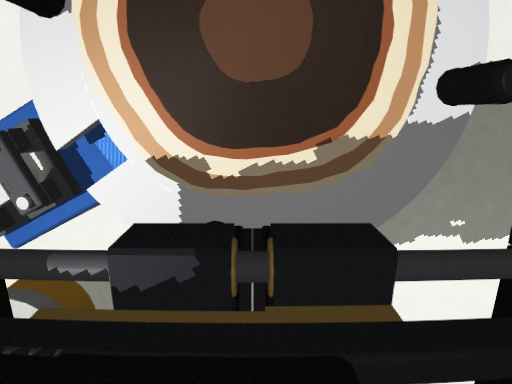

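Theta is now 6.6°, which leaves about 12 mm of arc to go.

Call:
send_rows(
  plan=[
    [0, 0, -4, 0, 0, 0, 0],
    [0, 0, -4, 0, 0, 0, 0],
    [0, 0, -3, 0, 0, 0, 0],
    [0, 0, 0, 0, 0, 0, 0],
    [0, 0, 0, 0, 0, 0, 0],
  ],
)

```text
time_s: 5.15
tool_pos: [0.4911, -0.0499, 0.0499]
tool_rot: [-180.0, -0.1, -30.1]
force: [1.1, -4.2, 1.4]
grip_width: 0.0005
```

```bash
python3 - <<'E'
from h import *
k=env.get_calibration("top");t=env.read_camera("top")[:,:,::-1]
b=cv2.resize(t[135:235,185:325],(700,500),interpolation=cv2.INTER_CUBIC);cv2.imwrite("pics/t3.png",b)
for th in (-2,0,2):
    print(th,np.round((proj(model([.576,-.1105,1.5066,np.radians(th)]),k)+.5-[185,135])*5)[[1,2,3,5]].tolist())
# dark-blob centroids near the predicted pegs
g=b.max(2)
for u,v in (proj(model([.576,-.1105,1.5066,0]),k)[[1,2,3]]+.5-[185,135])*5:
    u,v=int(u),int(v);w=g[v-32:v+32,u-32:u+32];m=(w<75).astype(np.uint8)
    n,l,st,ce=cv2.connectedComponentsWithStats(m);print((u,v),[(st[i,4],np.round(ce[i]+[u-32,v-32]).tolist()) for i in range(1,n) if st[i,4]>100])
E
```

```text
-2 [[578.0, 361.0], [590.0, 131.0], [358.0, 116.0], [626.0, 255.0]]
0 [[582.0, 357.0], [586.0, 127.0], [354.0, 120.0], [627.0, 250.0]]
2 [[586.0, 353.0], [582.0, 123.0], [350.0, 124.0], [627.0, 244.0]]
(582, 356) [(np.int32(137), [560.0, 332.0]), (np.int32(1271), [583.0, 360.0])]
(585, 127) [(np.int32(1242), [588.0, 130.0])]
(353, 119) [(np.int32(1050), [355.0, 126.0])]
```

View pics/t3.png

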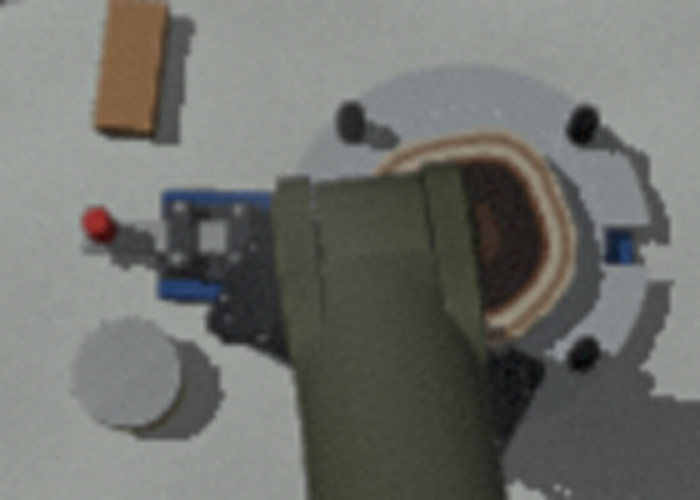

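Peg centres near (584,124), (584,352) and (351,122) put theta at about 1.2°. I'll push 2 mm more, back off, rise and turn the tool to line up with the bar.

Call:
send_rows(
  plan=[
    [0, 0, -2, 0, 0, 0, 0],
    [0, 0, 0, 0, 0, 0, 0],
    [0, 0, 0, 0, 0, 0, 0],
    [0, 0, 15, 0, 0, 0, 0],
    [0, 0, 0, -30, 0, 0, 0],
    [0, 0, 0, -35, 0, 0, 0],
    [0, 0, 0, -35, 0, 0, -0.115],
    [0, 0, 0, 0, 0, 0, -0.115],
    [0, 0, 0, 0, 0, 0, -0.115],
    [0, 0, 0, 0, 0, 0, -0.115],
    [0, 0, 0, 0, 0, 0, 0],
    [0, 0, 0, 0, 0, 0, 0],
  ],
)

```text
time_s: 6.4
tool_pos: [0.4836, -0.0595, 0.1494]
tool_rot: [-179.9, 0.0, -3.8]
force: [-0.8, 0.1, -0.2]
grip_width: 0.0007
```

Call:
send_rows(
  plan=[
    [0, 16, -40, 0, 0, 0, 0],
    [0, 16, -40, 0, 0, 0, 0],
    [0, 16, -40, 0, 0, 0, 0],
    [0, 16, -40, 0, 0, 0, 0],
    [0, 16, -40, 0, 0, 0, 0],
    [0, 15, -40, 0, 0, 0, 0],
    [0, 0, 0, 0, 0, 0, 0],
    [0, 0, 0, 0, 0, 0, 0],
  ],
)

```text
time_s: 7.2
tool_pos: [0.5932, 0.1748, 0.1488]
tool_rot: [-179.9, 0.1, -3.6]
force: [0.2, -0.7, -0.9]
grip_width: 0.0003
```

```bash
python3 - <<'E'
from h import *
k=env.get_calibration("wrist");w=env.read_camera("wrist")[:,:,::-1].copy()
t=env.read_camera("top")[:,:,::-1];kt=env.get_calibration("top")
p=model([.576,-.1105,1.5066,0])
for u,v in proj(p,k): cv2.circle(w,(int(u),int(v)),4,(0,255,0),1)
b=cv2.resize(t[135:235,185:325],(560,400),interpolation=cv2.INTER_CUBIC)
for u,v in proj(p,kt): cv2.circle(b,(int((u-184.5)*4),int((v-134.5)*4)),3,(0,255,0),1)
o=np.zeros((600,800,3),np.uint8);o[:400,240:]=b;o[400:,:266]=0
o=np.hstack([cv2.resize(w,(400,300)),cv2.resize(b,(400,300),interpolation=cv2.INTER_AREA)])
cv2.imwrite("pics/k3.png",o)
E
```

```text
(no output)
```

View pics/k3.png

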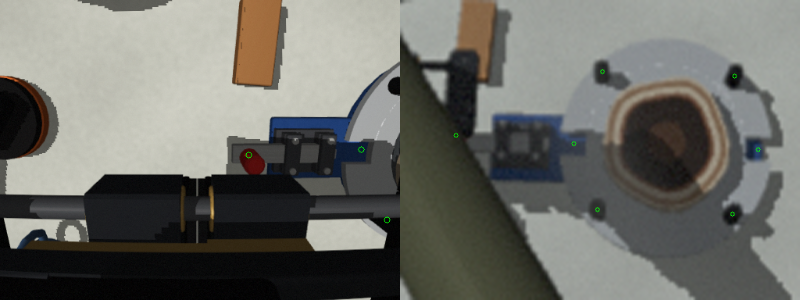

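```bash
python3 - <<'E'
from h import *
k=env.get_calibration("wrist");w=env.read_camera("wrist")
o=env.get_obs();print(o["tool_pos"],o["tool_rot"])
hsv=cv2.cvtColor(w,cv2.COLOR_RGB2HSV);m=((hsv[...,0]<8)|(hsv[...,0]>172))&(hsv[...,1]>150)&(hsv[...,2]>70)
m=m.astype(np.uint8);m[:,:200]=0
n,l,st,ce=cv2.connectedComponentsWithStats(m);print([(st[i].tolist(),np.round(ce[i],1)) for i in range(1,n) if st[i,4]>60])
K=model([.576,-.1105,1.5066,0])[6]
for z in (.037,.06,.083): print(z,np.round(proj([K[0],K[1],z],k),1))
print(np.round(proj([K[0]-.01,K[1],.037],k),1),np.round(proj([K[0],K[1]-.01,.037],k),1),proj(o["tool_pos"],k))
c=w[150:250,280:380,::-1];cv2.imwrite("pics/k4.png",cv2.resize(c,(500,500),interpolation=cv2.INTER_CUBIC))
E
```

```text
[0.5937585  0.17106238 0.14924626] [ 1.79920704e+02  2.62579230e-02 -3.84334482e+00]
[([309, 200, 26, 23, 439], array([321.6, 211. ]))]
0.037 [[309.5 192.3]]
0.06 [[314.5 199.2]]
0.083 [[320.3 207.5]]
[[309.8 203.7]] [[321.3 191.5]] [[255.18723791 243.9263314 ]]
```

View pics/k4.png

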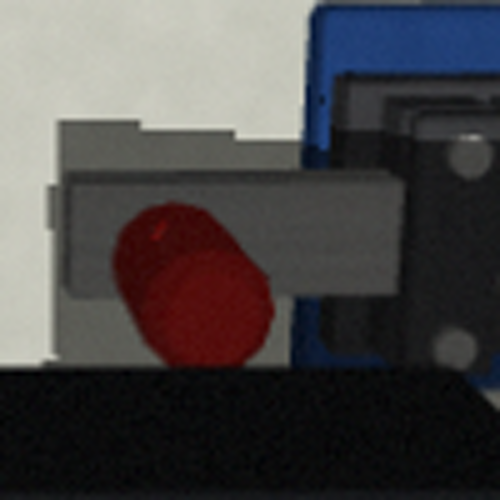

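The table is aligned, with the peg and slot circles falling on their features. The knob sits about 3.5 mm further toward -x than the fit, so I shift -4 mm in x, descend and push.

Call:
send_rows(
  plan=[
    [0, -4, 0, 30, 0, 0, 0],
    [0, 0, 0, 35, 0, 0, 0],
    [0, 0, 0, 30, 0, 0, 0],
    [0, 0, 0, 0, 0, 0, 0],
    [0, 0, 8, 0, 0, 0, 0],
    [0, 0, 8, 0, 0, 0, 0],
    [0, 0, 8, 0, 0, 0, 0],
    [0, 0, 6, 0, 0, 0, 0],
    [0, 0, 6, 0, 0, 0, 0],
    [0, 0, 6, 0, 0, 0, 0],
  ],
)

```text
time_s: 8.35
tool_pos: [0.5883, 0.1324, 0.0557]
tool_rot: [-179.9, -0.2, -3.6]
force: [2.3, 3.2, 2.7]
grip_width: 0.0005
```

Call:
send_rows(
  plan=[
    [0, 0, 6, 0, 0, 0, 0],
    [0, 0, 6, 0, 0, 0, 0],
    [0, 0, 5, 0, 0, 0, 0],
    [0, 0, 5, 0, 0, 0, 0],
    [0, 0, 0, 0, 0, 0, 0],
  ],
)

```text
time_s: 8.85
tool_pos: [0.5855, 0.1079, 0.0543]
tool_rot: [179.9, 0.0, -3.8]
force: [0.7, 1.6, 1.2]
grip_width: 0.0002
```

Call:
send_rows(
  plan=[
    [0, 0, 2, 0, 0, 0, 0],
    [0, 0, 2, 0, 0, 0, 0],
    [0, 0, 0, 0, 0, 0, 0],
  ],
)

```text
time_s: 9.15
tool_pos: [0.5852, 0.105, 0.0542]
tool_rot: [180.0, 0.0, -3.7]
force: [1.5, 1.6, 1.3]
grip_width: 0.0006
```

Call:
send_rows(
  plan=[
    [0, 0, 2, 0, 0, 0, 0],
    [0, 0, 1, 0, 0, 0, 0],
    [0, 0, 0, 0, 0, 0, 0],
  ],
)

```text
time_s: 9.45
tool_pos: [0.585, 0.102, 0.0543]
tool_rot: [180.0, 0.0, -3.7]
force: [1.4, 2.8, 1.1]
grip_width: 0.0003
```

Call:
send_rows(
  plan=[
    [0, 0, 2, 0, 0, 0, 0],
    [0, 0, 2, 0, 0, 0, 0],
    [0, 0, 0, 0, 0, 0, 0],
  ],
)

```text
time_s: 9.75
tool_pos: [0.5849, 0.101, 0.0545]
tool_rot: [-179.8, -0.0, -3.6]
force: [2.8, 7.8, -2.4]
grip_width: 0.0003
```

```bash
python3 - <<'E'
from h import *
k=env.get_calibration("wrist");w=env.read_camera("wrist")[:,:,::-1].copy()
K=model([.573,-.1105,1.5066,0],.192);print(env.get_obs()["force"],np.round(proj(K[6]+[0,0,.023],k)))
cv2.imwrite("pics/w5.png",w)
E
```

```text
[ 2.6787688   6.68894051 -1.34752435] [[300. 266.]]
```

View pics/w5.png

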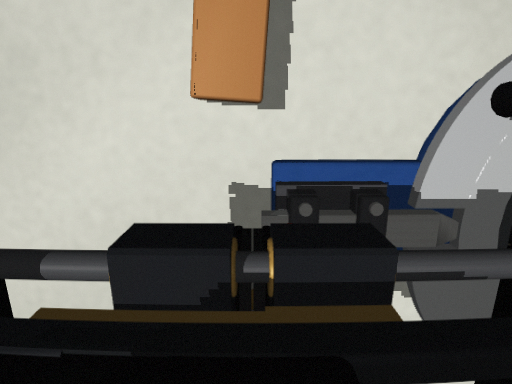

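Call:
send_rows(
  plan=[
    [0, 0, 3, 0, 0, 0, 0],
    [0, 0, 2, 0, 0, 0, 0],
    [0, 0, 0, 0, 0, 0, 0],
  ],
)

```text
time_s: 10.1
tool_pos: [0.5849, 0.1008, 0.0547]
tool_rot: [-179.4, -0.1, -3.4]
force: [5.0, 14.6, -5.0]
grip_width: 0.0003
```

The bar is at a hard stop: the force rose to 15 N without further travel. I'll back off, rise and check.

Call:
send_rows(
  plan=[
    [0, 0, -12, 0, 0, 0, 0],
    [0, 0, -18, 0, 0, 0, 0],
    [0, 0, 0, -40, 0, 0, 0],
    [0, 0, 0, -45, 0, 0, 0],
    [0, 0, -40, -45, 0, 0, 0],
    [0, -30, -45, 0, 0, 0, 0],
    [0, -30, -45, 0, 0, 0, 0],
    [0, -30, -45, 0, 0, 0, 0],
    [0, 0, 0, 0, 0, 0, 0],
    [0, 0, 0, 0, 0, 0, 0],
  ],
)

```text
time_s: 11.1
tool_pos: [0.5127, 0.2862, 0.1766]
tool_rot: [179.8, 0.0, -3.5]
force: [1.0, -0.9, -0.4]
grip_width: 0.0003
```

```bash
python3 - <<'E'
from h import *
print(env.get_obs()["tool_pos"])
t=env.read_camera("top")[:,:,::-1];k=env.get_calibration("top")
b=cv2.resize(t[115:235,185:365],(792,528),interpolation=cv2.INTER_CUBIC)
for u,v in proj(model([.576,-.1105,1.5066,0],.192),k)[[0,1,2,3,5,6]]: cv2.circle(b,(int((u-184.5)*4.4),int((v-114.5)*4.4)),3,(0,255,0),1)
cv2.imwrite("pics/t6.png",b)
E
```

```text
[0.51273371 0.28623225 0.17659358]
```

View pics/t6.png

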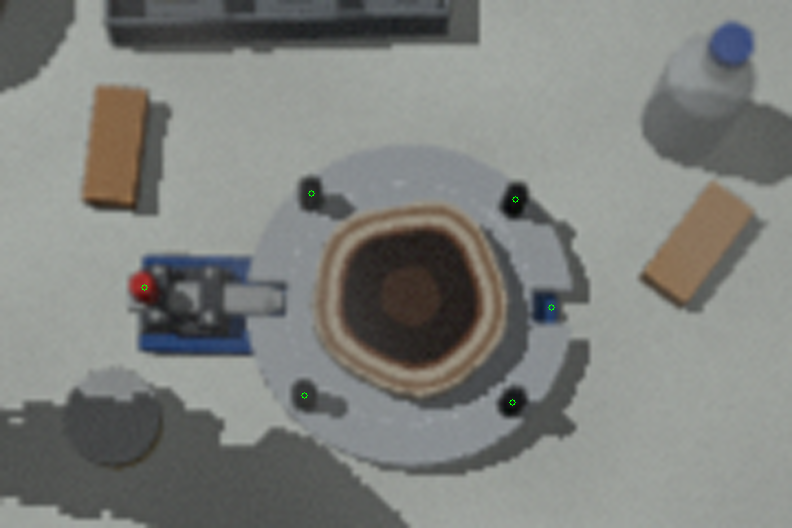

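The top view shows the bar in the slot, the red knob on its predicted home mark at (144,288), all pegs on their theta = 0 marks, and the slab and bystanders in place.

```bash
python3 -c "
from cell import env
print(env.sign_off())"
```

```text
the job is handed in; nothing more can be done
None
```

The turntable is locked and the job is handed in, at about 11 s of robot time. I turned the disc about 38° clockwise by its nearest peg, pushing with closed fingertips until a slot faced the bar. Then I pushed the red knob in until the bar stopped hard: the force rose from about 2 N to 15 N with no further travel.

**Last checks, arm clear:**
- **Lock:** in the top view the knob sits on its predicted fully-home mark, and the bar lies in the slot with its nose near the bottom.
- **Angle:** the pegs and the far slot match turntable angle 0 to about 1 px (roughly 3 mm).
- **Slab and other things:** the slab is still central on the platter. In that final view both spacers, the tin and the bottle look unmoved. The brush, pad and mug were outside that final crop, and I did not look at them again.

**Disagreements:** a close wrist-camera look put the knob about 3.5 mm toward -x from my top-view fit, so I shifted the push by 4 mm. The hard stop came about 5 mm further along than I had calculated. I put that down to fingertips thinner than assumed plus calibration error, since the final view agrees with fully home.

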